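# Clamp the slicing disc: start the long wing screw at the bottom of the slicer hub

### The job

Take the long wing-headed screw from the stand, lower it into the deep hub of the vegetable slicer and find the start of its thread by feel, pressing only gently. Then screw it clockwise until it is fully home, with its collar down on the hub, and let go; never force it, and leave the other screw and everything else alone.

Things in the scene. Friction and masses are not known exactly. Their poses are not given: they have to be found in the camera images.
- screw: The long clamping screw, about 160 g: steel shank 14 mm thick (7 mm at the tip, tapered over 8 mm), collar 35 mm across and 5 mm thick with its underside 102 mm above the tip, black flat wing grip on top. Starts hanging upright by its collar in one of the stand's two holes. Origin: centre of the tip; z up to the wing, x along the wing's length. Half a turn looks and works the same.
- wing (a point): Centre of the screw's wing grip, 125 mm above the tip. The wing is 42 mm long (x), 14 mm thick (y), 36 mm high. Axes as the screw's.
- pin (a point): Centre of the cross-pin that is the screw's thread: 4 mm thick, 25 mm from end to end, through the shank along the screw's x (parallel to the wing's length), 12 mm above the tip.
- slicer: The slicer, fixed: shallow grey bowl 206 mm across, 32 mm high, a steel slicing disc and in its middle an upright aluminium hub 43 mm across, 119 mm high, with an open bore 29 mm wide. Origin: centre of its underside on the counter, on the hub's axis; x points along the bowl's flat ear and the rib on the hub.
- well (a point): Centre of the bore's mouth on the hub's top, 119 mm above the counter; axes as the slicer's. Home: collar on this top, screw tip 17 mm above the slicer's origin. A light push of 3 to 8 N is enough all the way; 30 N on the slicer spoils the thread.
- thread (a point): On the hub's axis, top of the thread ring 80 mm down the bore: a 16 mm hole for the shank and a straight slot 7.6 mm wide across it for the pin. The slot can't be seen: the shaft's brake holds it anywhere within 1 rad either side of the slicer's x. Axes are the slicer's, not the slot's. Pin lying on the ring: tip 29 mm above slicer's origin; dropped through the slot: 20 mm.
- run (a point): On the hub's axis, 12 mm below the ring's top, where the pin's run ends. From the slot the pin, once dropped, can turn only clockwise seen from above (a stop blocks the other way) and runs down 4 mm per rad with 1.6 mm play. It is home after 1.0 to 1.3 rad; a dead stop comes at about 1.6 rad. The shaft itself does not turn.
- stand: Fixed steel stand, 176 mm long (its y), 74 mm wide, 115 mm high, with two 28 mm holes in its top, 55 mm either side of its middle. Origin: centre of its underside.
- plug: The other screw in the stand, not to be used: round black knob head 34 mm across, the same collar, shank only 50 mm long, no cross-pin. Origin: centre of its tip. Leave it where it is.
- jigger: Small steel measuring cup, 46 mm across, 75 mm high, loose. Origin: centre of its underside.
- bowl: Steel bowl, 130 mm across, 55 mm high, loose. Origin: centre of its underside.
- onion: An onion, 74 mm wide, 78 mm high, loose on the green board beyond the slicer and the stand.
- spoon: Steel spoon lying on the counter on the robot's right.
- carrot0: A dark carrot lying on the green board, 150 mm long.
There are look-alikes about, which are no part of the job. Leave any turquoise look-alike of the screw alone.

How it is judged (in metres and radians):
On the way, in this order (a step that is already met when the one before it is completed fails the run):
1. the screw has been lifted out of the stand (height (world z) of screw above 0.1 m), for 0.1 s.
2. its tip is down the hub's bore and the cross-pin has dropped through the slot (z of screw in the frame of slicer below 0.0225 m and horizontal distance between screw and slicer below 0.005 m and angle between screw's own z axis and vertical below 0.12 rad), for 0.1 s.
At the end, for the whole second after the job is handed in: the wing screw stands upright in the hub (within 0.06 rad and 4 mm of its axis), screwed fully home: its collar within about 1.2 mm of the hub's top (tip less than 18.2 mm above the slicer's origin); released and at rest (z of screw in the frame of slicer between 0.0145 and 0.0182 m and horizontal distance between screw and slicer below 0.004 m and angle between screw's own z axis and vertical below 0.06 rad and linear speed of screw below 0.02 m/s and contact force between the fingers and screw below 0.1 N); the robot touches nothing.
It fails at once if the screw is forced: more than 30 N between the screw and the slicer (contact force between screw and slicer above 30 N).
It fails at once if the other screw is shifted by more than 15 mm (distance of plug from where it was at the start of the episode above 0.015 m).
It fails at once if a bystander is shifted by more than 20 mm (distance of any of jigger, bowl, onion, spoon, carrot0 from where it was at the start of the episode above 0.02 m).
It also fails if it takes over 72 s, if anything falls off the work surface, if the arm or the gripper's body presses on something with over 40 N, if the wrist force passes 120 N, or if a joint passes its speed limit or range.

### The arm

A 6-joint arm with a two-finger parallel gripper is mounted at the origin on the work surface. World frame = base frame: x ahead of the robot, y to its left, z up, the work surface at z = 0. Lengths are in mm, angles in rad, forces in N, time in s.
With the tool pointing down it reaches from about 300 to 850 mm from the base axis. Payload 4.2 kg.
Tool frame: the origin (TCP) lies midway between the tips of the shut fingers; the grasp point (between the pads) lies 19 mm behind it; x points along the fingers, z is the direction in which the jaws open and shut, and the axes are right-handed (so a half turn about x gives the same grasp; the last joint's range is limited). The gripper opens to 91 mm and grips with 3 to 60 N. Pads are 32 mm wide; open, the fingers measure 118 mm over their backs; the gripper's body (76 mm by 178 mm) begins 60 mm behind the grasp point.
Start: joints at [1.147, 0.32, 1.565, -0, 1.257, -0.02], TCP at [225.93, 528.771, 213.976] pointing down, gripper open.
Joint ranges: [-3.11, 3.11], [-0.84, 2.01], [0.21, 2.61], [-1.34, 4.49], [0.05, 2.63], [-2.56, 2.56]. Speed limits (rad/s): [2.57, 2.57, 3.14, 3.14, 3.14, 3.14].

### API

Orientations are given as a unit quaternion [w, x, y, z].
In Python, from rig import * gives the robot as it stands.
- The arm moves only by the shell command python3 -m jog 'ROWS' [FORCE]. ROWS is JSON, a list of rows, each a list of 7 numbers: the opening, from 0 (shut) to 1 (fully open), then the shift along the tool's x, y, z in mm, then the turn, a rotation vector about the tool's x, y, z in degrees. A call has 1 to 5 rows; each row is the pose to reach, as a shift and turn from the pose measured when the call began, along the tool's axes at that moment; what a row does not reach only later rows make up. A row lasts 1/10 s, in which the tool goes at most 50 mm and 8.59 degrees, less where a joint would pass 70% of its speed; a pose out of reach is approached as far as the arm can. A call with a gripper value outside its range is refused whole. The fingers move at their own pace and stop on an object; FORCE is the grip in N (left out, the last holds). Time passes only in rows, so rows that repeat a pose let the fingers close. It gives the time, the measured TCP pose, the force and the opening at its end, in the units of the state.
- observe(): the state, without advancing time (a new reading comes with each control period).
- camera(name): name is "scene" or "top" or "wrist"; returns a dict with "frame" (420x560x3 uint8, red, green, blue), "intrinsics" (3x3 intrinsics, pixels), "k1" (the pictures are not rectified: a ray, as slopes to the right and down, at radius r is drawn at 1 + k1 r^2 times it, then the intrinsics apply), "xyz" and "rotation" of the camera in the world; the wrist camera has in their place "tool_from_camera" (4x4, takes a point from camera to tool coordinates, whose origin is the TCP and whose axes are the tool frame's). Camera axes: x right, y down, z forward; pixel columns grow to the right and rows downward; lengths in mm; the calibration is good to about 2 mm. A picture is of the moment at which its call begins: read the wrist's pose just before it. There is no depth.
- sign_off(): hands the job in, once; it reports no verdict.
The state is a dict: "clock": time; "joint_positions": joint angles; "qvel": joint speeds; "joint_efforts": joint torques, N m; "position": TCP position; "tool_rot": TCP orientation; "wrist_force": force on the tool from outside, world axes, zero at the start; "moment": the same for the moment, N m; "grip_width": finger opening in mm.
Only numpy, scipy, OpenCV 4.12 (cv2) and the standard library are available. Lean on these libraries where they do the work, as an engineer would, in place of code of your own. Each camera call takes 0.05 s, during which the arm holds its last target. There are 200 camera calls.

## Working session

There is one attempt and no reset: what is moved stays moved. The work goes in short steps, Python scripts to look and compute and a shell command to move; the robot and the scene stay as the last step left them, time stands still between calls to the robot, and variables do not carry over. Pictures are saved under pics/ and viewed, about 8 in all and at most 12, crops included, and the job is handed in when it is done.

```bash
ls; mkdir -p pics
cat > h.py <<'E'
from rig import *
import numpy as np, cv2
from scipy.spatial.transform import Rotation as R
def tool():
    s=observe(); q=s["tool_rot"]; return np.array(s["position"]),R.from_quat([q[1],q[2],q[3],q[0]]).as_matrix()
def snap(name,fn):
    import pickle
    p,M=tool(); c=camera(name)
    if "tool_from_camera" in c:
        T=np.array(c["tool_from_camera"]); c["rotation"]=M@T[:3,:3]; c["xyz"]=p+M@T[:3,3]
    pickle.dump(c,open(f"pics/{fn}.pkl","wb")); cv2.imwrite(f"pics/{fn}.png",c["frame"][:,:,::-1]); return c
def load(fn):
    import pickle; return pickle.load(open(f"pics/{fn}.pkl","rb"))
def rayz(c,u,v,z):
    K=np.array(c["intrinsics"]); k=c["k1"]
    d=cv2.undistortPoints(np.array([[[u,v]]],float),K,np.array([k,0,0,0,0.]))[0,0]
    r=np.array(c["rotation"])@np.array([d[0],d[1],1]); o=np.array(c["xyz"]); return o+r*(z-o[2])/r[2]
def proj(c,P):
    rv=np.array(c["rotation"]).T; t=-rv@np.array(c["xyz"])
    return cv2.projectPoints(np.array([P],float),cv2.Rodrigues(rv)[0],t,np.array(c["intrinsics"]),np.array([c["k1"],0,0,0,0.]))[0][0,0]
def crop(fn,x0,y0,x1,y1,s,out):
    f=load(fn)["frame"][y0:y1,x0:x1,::-1]; cv2.imwrite(f"pics/{out}.png",cv2.resize(f,None,fx=s,fy=s,interpolation=cv2.INTER_CUBIC))
E
python3 - <<'E'
from h import *
a=snap("scene","s0"); b=snap("top","t0")
cv2.imwrite("pics/both.png",np.vstack([cv2.resize(a["frame"],(400,300)),cv2.resize(b["frame"],(400,300))])[:,:,::-1])
for c in(a,b): print(c["xyz"],c["rotation"],c["intrinsics"],c["k1"])
print(observe())
E
```

```text
pics
[1338.64929774 -454.85870823  928.60581787] [-0.36059646  0.79358216  0.44902868 -0.1963945 ] [[497.78652664   0.         276.98051771]
 [  0.         497.78652664 204.68449564]
 [  0.           0.           1.        ]] -0.01529784765655865
[ 444.31205736   -5.17045332 1483.65550549] [-0.03072143  0.71621458 -0.69695466  0.01862962] [[427.65465006   0.         278.44421663]
 [  0.         427.65465006 211.69902757]
 [  0.           0.           1.        ]] -0.07748707420632905
{'clock': 0.1, 'joint_positions': array([ 1.14700232e+00,  3.20229373e-01,  1.56553895e+00,  2.60133581e-05,
        1.25741515e+00, -1.99915246e-02]), 'qvel': array([-0.00030542, -0.00131299, -0.00172666,  0.00227496,  0.0003085 ,
       -0.00128067]), 'joint_efforts': array([ 1.24142873e-03, -4.13326406e+01, -2.32512027e+01,  7.29979249e-02,
        4.22331900e-02, -5.79440393e-05]), 'position': array([225.72968833, 528.34967963, 213.21057578]), 'tool_rot': array([ 0.58963093, -0.38986793,  0.59059123,  0.38928186]), 'wrist_force': array([0.67294363, 0.18324409, 0.26980373]), 'moment': array([-0.02820209,  0.00375835, -0.03426977]), 'grip_width': 91.30107270121914}
```

View pics/t0.png

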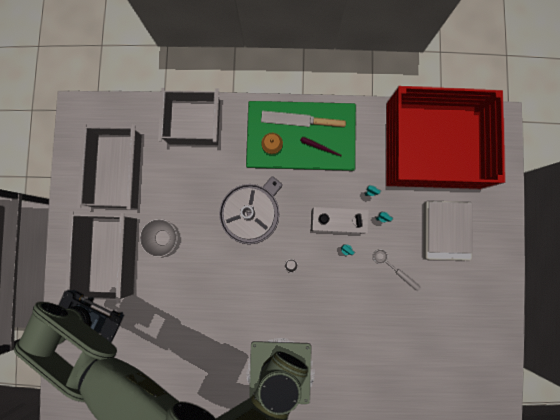

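View pics/s0.png

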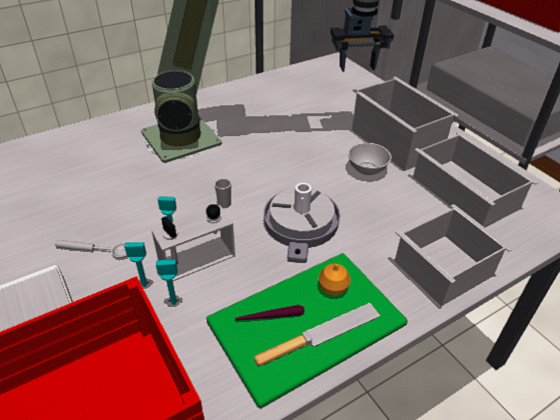

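The top view shows the slicer hub at (248,213), its ear at (274,184), and the stand at about (339,220) with two black heads. The round one at (323,219) is the plug and the narrow one at (359,219) is the wing. Turquoise look-alikes stand at (373,191), (384,217) and (346,250). The black narrow head in the stand's right hole fits the screw, so I'll confirm it in a crop.

```bash
python3 - <<'E'
s=open('h.py').read()
s=s.replace("    pickle.dump(c","    else:\n        q=c['rotation']; c['rotation']=R.from_quat([q[1],q[2],q[3],q[0]]).as_matrix()\n    pickle.dump(c",1)
open('h.py','w').write(s)
E
python3 - <<'E'
from h import *
c=snap("top","t1")
for n,u,v,z in [("wing",359,219,140),("plug",323,219,140),("hub",248,213,119),("ear",274,184,20),("standL",313,220,115),("standR",368,222,115)]: print(n,rayz(c,u,v,z).round(1))
a=load("t1")["frame"]
A=cv2.resize(a[195:265,300:400],None,fx=8,fy=8,interpolation=cv2.INTER_CUBIC)
cv2.imwrite("pics/c1.png",A[:,:,::-1])
p,M=tool(); print(p,M)
E
```

```text
wing [ 521.7 -234.8  140. ]
plug [ 518.7 -121.5  140. ]
hub [532.6 116.9 119. ]
ear [641.6  39.3  20. ]
standL [516.  -91.8 115. ]
standR [ 514.3 -268.2  115. ]
[225.7797054  528.40848742 213.30969066] [[-5.63486782e-04 -9.19551033e-01  3.92970202e-01]
 [-1.24224343e-03  3.92970605e-01  9.19550195e-01]
 [-9.99999070e-01  2.99897265e-05 -1.36373997e-03]]
```

View pics/c1.png

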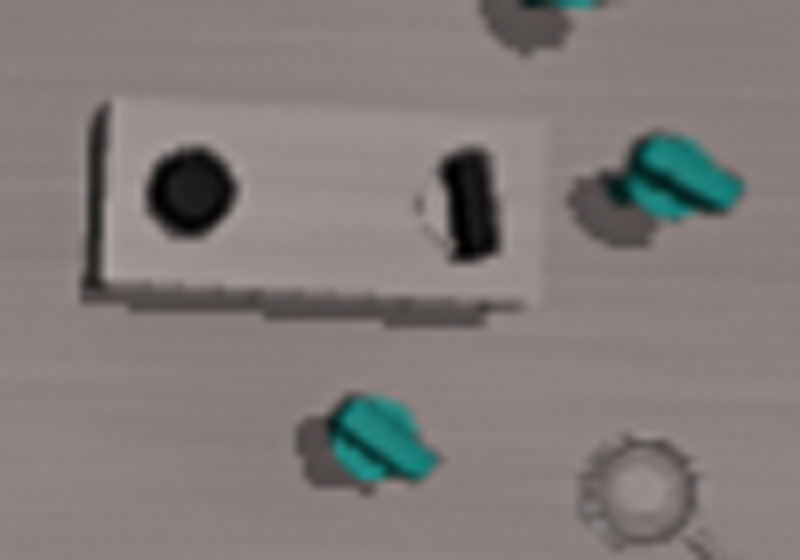

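The black narrow wing at crop (470,204) is the screw, with its length nearly along world x and tilted slightly towards +y. It sits in a stand hole and isn't turquoise. Next I travel above it, opened halfway, and turn the jaws so they close along y.

```bash
cat >> h.py <<'E'
def delta(P,yaw=None):
    """tool-frame shift to world point P; turn about tool x (deg) to bring tool z to world yaw (rad)"""
    p,M=tool(); y=np.arctan2(M[1,2],M[0,2]); 
    print("pos",p.round(1),"yawz",round(y,4),"tilt",M[2].round(4),"q6",observe()["joint_positions"][5].round(3),"F",np.round(observe()["wrist_force"],2),"w",round(observe()["grip_width"],1),"t",observe()["clock"])
    if P is not None: print("shift",(M.T@(np.array(P)-p)).round(1), "turnx", None if yaw is None else round(-np.degrees(yaw-y),2))
E
J='python3 -m jog'
python3 -m jog '[[0.5,-12,-143,-146,0,0,0],[0.5,-12,-143,-146,0,0,0],[0.5,-12,-143,-146,0,0,0],[0.5,-12,-143,-146,0,0,0]]'
python3 -m jog '[[0.5,-12,-143,-146,0,0,0],[0.5,-12,-143,-146,0,0,0],[0.5,-12,-143,-146,0,0,0],[0.5,-12,-143,-146,0,0,0],[0.5,-12,-143,-146,0,0,0]]'
python3 -m jog '[[0.5,-12,-143,-146,0,0,0],[0.5,-12,-143,-146,0,0,0],[0.5,-12,-143,-146,0,0,0],[0.5,-12,-143,-146,0,0,0],[0.5,-12,-143,-146,0,0,0]]'
python3 -c "
from h import *
delta([480,-235,260],1.72)"
```

```text
clock: 0.55
position: [298.3, 340.7, 225.0]
tool_rot: [0.589, -0.39, 0.59, 0.389]
wrist_force: [0.8, 0.5, 1.0]
grip_width: 61.7
clock: 1.05
position: [373.8, 146.2, 237.6]
tool_rot: [0.591, -0.389, 0.592, 0.387]
wrist_force: [0.2, 1.3, 1.5]
grip_width: 45.6
clock: 1.55
position: [448.5, -47.9, 250.3]
tool_rot: [0.592, -0.388, 0.593, 0.385]
wrist_force: [-0.4, 0.8, 0.1]
grip_width: 45.5
pos [448.5 -47.9 250.3] yawz 1.1569 tilt [-1.     -0.0033 -0.0037] q6 -1.284 F [-0.39  0.76  0.14] w 45.5 t 1.55
shift [  -8.8 -104.1 -158.7] turnx -32.26
```

```bash
python3 -m jog '[[0.5,-9,-104,-159,0,0,0],[0.5,-9,-104,-159,0,0,0],[0.5,-9,-104,-159,0,0,0],[0.5,-9,-104,-159,0,0,0],[0.5,-9,-104,-159,0,0,0]]' >/dev/null
python3 -m jog '[[0.5,0,0,0,-8,0,0],[0.5,0,0,0,-16,0,0],[0.5,0,0,0,-24,0,0],[0.5,0,0,0,-32,0,0],[0.5,0,0,0,-32,0,0]]'
python3 -c "
from h import *
delta([522,-235,260],1.72)
c=snap('wrist','w1'); print(proj(c,[522,-235,156]),proj(c,[522,-235,120]),c['xyz'])"
```

```text
clock: 2.55
position: [481.1, -236.3, 259.1]
tool_rot: [-0.462, 0.536, -0.464, -0.533]
wrist_force: [-0.2, 0.1, 0.2]
grip_width: 45.4
pos [ 481.1 -236.3  259.1] yawz 1.7132 tilt [-1.0e+00 -3.0e-04 -4.5e-03] q6 -2.188 F [-0.22  0.15  0.17] w 45.4 t 2.55
shift [ -0.9 -40.6  -4.5] turnx -0.39
[273.82724053 255.32477484] [274.45440725 239.60431387] [ 397.86391541 -247.73224799  429.60687869]
```

View pics/w1.png

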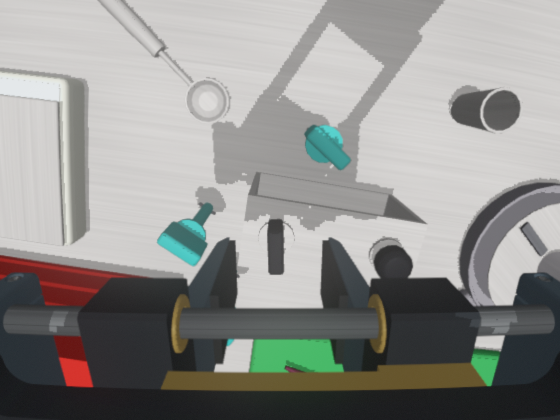

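The black wing is at about (276,247), between the open fingers. The plug knob is at (392,262), with turquoise screws at (185,240) and (325,145). I'll enlarge it to read the wing's edges.

```bash
python3 -c "
from h import *
crop('w1',230,205,330,285,8,'c2')"
```

```text
(no output)
```

View pics/c2.png

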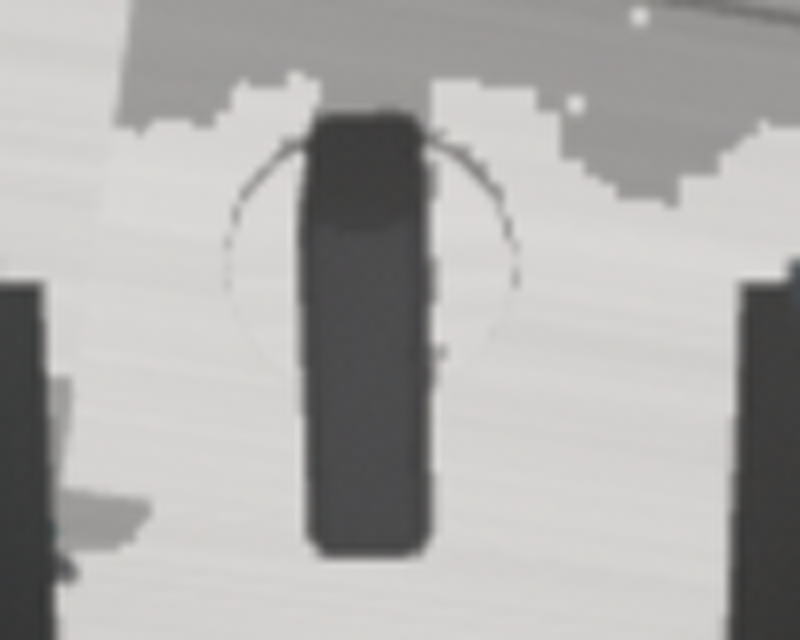

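```bash
python3 -c "
from h import *
c=load('w1')
a=rayz(c,275.4,233.7,156);b=rayz(c,276.3,274.4,156)
print(a,b,(a+b)/2,np.linalg.norm(b-a),np.arctan2(*(b-a)[[1,0]]))
print(rayz(c,276.6,239.5,120), rayz(c,258.5,240,120),rayz(c,294.7,240,120))
for u,v in((267.75,254),(283.5,254)): print(rayz(c,u,v,156))
m=(a+b)/2
delta([m[0],m[1],260],np.arctan2(*(b-a)[[1,0]])+np.pi/2)"
```

```text
[ 502.17234908 -236.4350866   156.        ] [ 539.73418513 -230.3439538   156.        ] [ 520.9532671 -233.3895202  156.       ] 38.05250879678772 0.1607633698179247
[ 521.59860151 -232.98660383  120.        ] [ 524.6052187 -250.0394653  120.       ] [ 519.62137986 -215.79720288  120.        ]
[ 521.52486097 -240.32060742  156.        ]
[ 519.57911622 -226.97738524  156.        ]
pos [ 481.1 -236.6  259.2] yawz 1.7106 tilt [-1.0e+00 -4.0e-04 -4.8e-03] q6 -2.186 F [ 0.07 -0.47 -0.03] w 45.1 t 2.6
shift [ -0.8 -39.9  -2.4] turnx -1.2
```

```bash
python3 -m jog '[[0.5,0,-40,-2,-1.2,0,0],[0.5,0,-40,-2,-1.2,0,0],[0.5,40,-40,-2,-1.2,0,0],[0.5,75,-40,-2,-1.2,0,0],[0.5,75,-40,-2,-1.2,0,0]]' 
python3 -c "
from h import *
delta([521,-233.2,127],1.732)"
```

```text
clock: 3.1
position: [517.7, -231.0, 179.5]
tool_rot: [0.457, -0.536, 0.461, 0.541]
wrist_force: [-0.9, 0.3, -0.2]
grip_width: 45.8
pos [ 517.7 -231.   179.5] yawz 1.7301 tilt [-1.      0.0091  0.0018] q6 -2.167 F [-0.88  0.33 -0.16] w 45.8 t 3.1
shift [52.5 -3.4 -2.8] turnx -0.11
```

```bash
python3 -m jog '[[0.5,18,-3.4,-2.8,0,0,0],[0.5,35,-3.4,-2.8,0,0,0],[0.5,52,-3.4,-2.8,0,0,0],[0.5,52,-3.4,-2.8,0,0,0],[0.5,52,-3.4,-2.8,0,0,0]]' 
python3 -c "
from h import *
delta([521,-233.2,127],1.732)"
```

```text
clock: 3.6
position: [521.7, -233.3, 129.0]
tool_rot: [0.457, -0.536, 0.461, 0.54]
wrist_force: [-1.5, 0.3, 0.4]
grip_width: 45.5
pos [ 521.7 -233.3  129. ] yawz 1.7294 tilt [-1.0e+00  7.5e-03  9.0e-04] q6 -2.166 F [-1.46  0.27  0.42] w 45.5 t 3.6
shift [2.  0.6 0.3] turnx -0.15
```

```bash
python3 -m jog '[[0.5,2,0.6,0.3,0,0,0],[0.1,2,0.6,0.3,0,0,0],[0.1,2,0.6,0.3,0,0,0],[0.1,2,0.6,0.3,0,0,0],[0.1,2,0.6,0.3,0,0,0]]' 15
python3 -m jog '[[0.05,0,0,0,0,0,0],[0.05,0,0,0,0,0,0],[0.05,0,0,0,0,0,0]]' 30
python3 -c "
from h import *
delta([521,-233.2,127],1.732)"
```

```text
clock: 4.1
position: [521.1, -233.2, 127.2]
tool_rot: [0.457, -0.536, 0.461, 0.54]
wrist_force: [-0.5, 0.0, 0.9]
grip_width: 16.6
clock: 4.4
position: [521.1, -233.2, 127.2]
tool_rot: [0.457, -0.536, 0.461, 0.54]
wrist_force: [-0.3, -1.4, -0.5]
grip_width: 13.6
pos [ 521.1 -233.2  127.2] yawz 1.7294 tilt [-1.0e+00  7.3e-03  6.0e-04] q6 -2.166 F [-0.32 -1.42 -0.54] w 13.6 t 4.4
shift [0.2 0.1 0.1] turnx -0.15
```

```bash
python3 -m jog '[[0.05,-15,0.1,0,0,0,0],[0.05,-35,0.2,0,0,0,0],[0.05,-60,0.4,0,0,0,0],[0.05,-85,0.6,0,0,0,0],[0.05,-85,0.6,0,0,0,0]]' 30
python3 -c "
from h import *
delta([521,-233.2,290],1.732)"
```

```text
clock: 4.9
position: [522.7, -234.1, 215.4]
tool_rot: [-0.458, 0.538, -0.46, -0.538]
wrist_force: [0.2, -0.7, -1.5]
grip_width: 13.9
pos [ 522.7 -234.1  215.4] yawz 1.7294 tilt [-1.      0.0021 -0.0031] q6 -2.167 F [ 0.21 -0.71 -1.48] w 13.9 t 4.9
shift [-74.6   1.7   0.9] turnx -0.15
```

```bash
python3 -m jog '[[0.05,-20,1.7,0.9,0,0,0],[0.05,-45,1.7,0.9,0,0,0],[0.05,-75,1.7,0.9,0,0,0],[0.05,-75,1.7,0.9,0,0,0],[0.05,-75,1.7,0.9,0,0,0]]' 30
python3 -c "
from h import *
delta([532,70,300],1.732)
c=snap('scene','s1'); t=load('t1')
for u,v in((248,213),):print(rayz(t,u,v,119))
a=c['frame'][90:290,120:360]; b=t['frame'][165:255,208:308]
cv2.imwrite('pics/c3.png',np.vstack([cv2.resize(a,(480,400)),]) [:,:,::-1])
crop('t1',215,170,295,250,7,'c4')"
```

```text
clock: 5.4
position: [520.6, -233.0, 289.1]
tool_rot: [0.457, -0.538, 0.46, 0.538]
wrist_force: [0.1, 0.1, -0.8]
grip_width: 14.2
pos [ 520.6 -233.   289.1] yawz 1.7294 tilt [-1.      0.0033 -0.0021] q6 -2.168 F [ 0.07  0.1  -0.76] w 14.2 t 5.4
shift [-11.8 -59.  297.3] turnx -0.15
[532.63333952 116.90064902 119.        ]
```

View pics/c3.png

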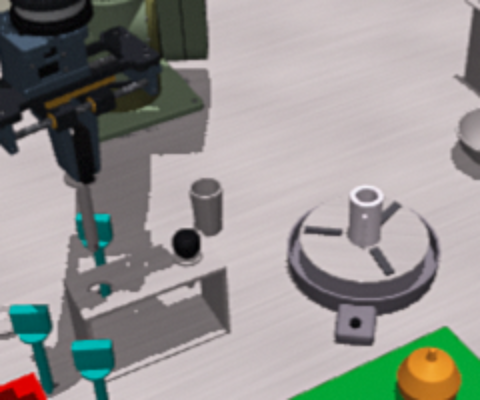

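View pics/c4.png

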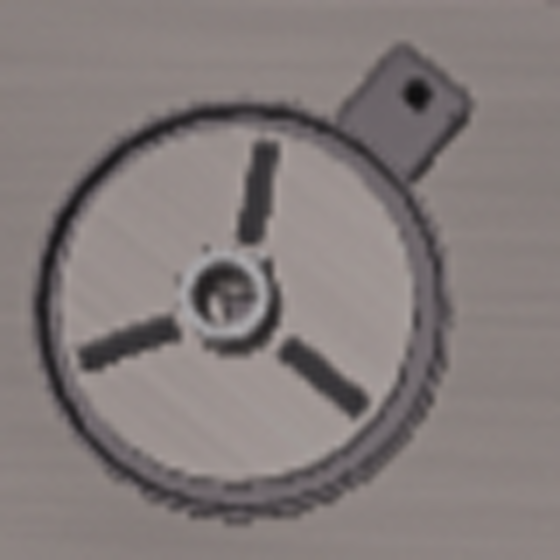

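The screw is hanging from the gripper, clear of the stand, and the plug is still in place at (186,243). The crop puts the hub rim centre at (230,291), which is top pixel (247.9,211.6), and the ear at (408,105).

```bash
python3 -m jog '[[0.05,-12,-12,50,0,0,0],[0.05,-12,-24,100,0,0,0],[0.05,-12,-36,150,0,0,0],[0.05,-12,-48,200,0,0,0],[0.05,-12,-48,200,0,0,0]]' 30
python3 -c "
from h import *
t=load('t1'); s=load('s1')
h=rayz(t,247.9,211.6,119); print(h, rayz(s,303,188,119), rayz(t,273.3,185,20))
delta([h[0],h[1],265],1.732)"
```

```text
clock: 5.95
position: [535.1, -22.7, 297.5]
tool_rot: [0.456, -0.537, 0.459, 0.542]
wrist_force: [-0.0, -0.9, -1.4]
grip_width: 14.2
[537.11850131 117.36906015 119.        ] [541.17085435 119.42400226 119.        ] [638.09343134  41.60149273  20.        ]
pos [535.1 -22.7 297.5] yawz 1.7349 tilt [-1.      0.0086  0.0027] q6 -1.799 F [-0.04 -0.93 -1.36] w 14.2 t 5.95
shift [ 32.6 -25.1 137.8] turnx 0.17
```

```bash
python3 -m jog '[[0.05,11,-9,46,-8,0,0],[0.05,22,-18,92,-14,0,0],[0.05,33,-26,138,-14,0,0],[0.05,33,-26,138,-14,0,0],[0.05,33,-26,138,-14,0,0]]' 30
python3 -c "
from h import *
delta([538.5,118,265],1.97)
c=snap('wrist','w2'); p,M=tool(); print(proj(c,p+M@[114.2,0,0]),proj(c,p+M@[7,0,0]),proj(c,[538,118,119]))"
```

```text
clock: 6.45
position: [537.1, 117.9, 262.5]
tool_rot: [0.385, -0.588, 0.39, 0.595]
wrist_force: [0.1, 0.8, -2.3]
grip_width: 13.7
pos [537.1 117.9 262.5] yawz 1.9813 tilt [-0.9999  0.0121  0.0046] q6 -1.788 F [ 0.13  0.78 -2.33] w 13.7 t 6.45
shift [-2.5 -1.3 -0.4] turnx 0.65
[277.70080965 206.76107714] [277.46576204 261.26813608] [277.81646574 200.1357256 ]
```

View pics/w2.png

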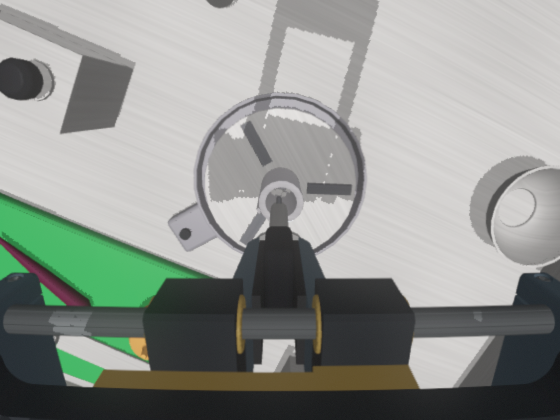

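The tip is just over the hub mouth at about (281,201). I'll enlarge that area.

```bash
python3 -c "
from h import *
crop('w2',245,165,315,235,8,'c5')"
```

```text
(no output)
```

View pics/c5.png

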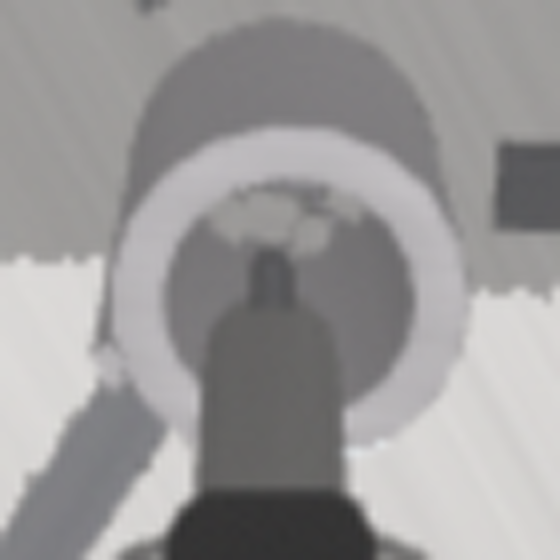

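In the crop the rim centre is about (289,296), px (281.1,202.0). The shank axis is at x≈272, px 279, and the near end of the pin is at (272,248), px (279,196). I'll compute the remaining offset with the calibration bias removed.

```bash
cat > off.py <<'E'
from h import *
c=load('w2'); p=np.array([537.1,117.9,262.5]); q=observe()["tool_rot"]; M=tool()[1]
for s in(-12.5,12.5): print("pin end",s,proj(c,p+M@[102.2,s,0]))
e=[proj(c,p+M@[102.2,s,0]) for s in(-12.5,12.5)]
e=min(e,key=lambda x:x[1]); b=np.array([279,196])-e; print("bias",b)
tip=p+M@[114.2,0,0]
for z,uv in((119,(281.1,202.0)),):
    h=rayz(c,*(np.array(uv)-b),z); d=h-tip; d[2]=0; print("hub in corrected frame",h,"need world",d,"tool",M.T@d, "raw",rayz(c,*uv,z))
E
python3 off.py
python3 -m jog '[[0.05,0,0,0,0,0,0],[0.05,0,0,0,0,0,0]]' 
python3 -c "
from h import *
delta(None)"
```

```text
pin end -12.5 [278.81629678 225.07180646]
pin end 12.5 [278.89400378 195.90249971]
bias [0.10599622 0.09750029]
hub in corrected frame [538.38288786 121.40996671 119.        ] need world [2.59210806 3.54093335 0.        ] tool [-0.0306768  -3.78587164  2.21888892] raw [538.42990327 121.53889831 119.        ]
clock: 6.7
position: [537.5, 115.5, 263.0]
tool_rot: [0.386, -0.587, 0.391, 0.594]
wrist_force: [1.4, -0.0, -1.6]
grip_width: 13.8
pos [537.5 115.5 263. ] yawz 1.9774 tilt [-0.9999  0.0112  0.0041] q6 -1.788 F [ 1.39 -0.05 -1.65] w 13.8 t 6.7
```

```bash
python3 -c "
from h import *
delta([538.4,121.4,242],1.97)"
```

```text
pos [537.5 115.5 263. ] yawz 1.9774 tilt [-0.9999  0.0112  0.0041] q6 -1.788 F [ 1.39 -0.05 -1.65] w 13.8 t 6.7
shift [21.  -3.4  5. ] turnx 0.42
```

```bash
python3 -m jog '[[0.05,5,-3.4,5,0.4,0.2,-0.6],[0.05,12,-3.4,5,0.4,0.2,-0.6],[0.05,21,-3.4,5,0.4,0.2,-0.6],[0.05,21,-3.4,5,0.4,0.2,-0.6],[0.05,21,-3.4,5,0.4,0.2,-0.6]]' 
python3 -m jog '[[0.05,0,0,0,0,0,0],[0.05,0,0,0,0,0,0]]' 
python3 -c "
from h import *
delta([538.4,121.4,242],1.97)
snap('wrist','w3');crop('w3',245,165,315,235,8,'c6');delta([538.4,121.4,242],1.97)"
```

```text
clock: 7.2
position: [538.2, 121.3, 241.6]
tool_rot: [0.39, -0.589, 0.391, 0.59]
wrist_force: [-0.8, -0.7, -1.1]
grip_width: 14.1
clock: 7.4
position: [538.4, 121.4, 241.8]
tool_rot: [0.391, -0.589, 0.391, 0.59]
wrist_force: [-0.4, 0.4, -0.2]
grip_width: 13.7
pos [538.4 121.4 241.8] yawz 1.9705 tilt [-1.e+00  1.e-03  5.e-04] q6 -1.77 F [-0.37  0.39 -0.18] w 13.7 t 7.4
shift [-0.2  0.   0. ] turnx 0.03
pos [538.4 121.4 241.8] yawz 1.9705 tilt [-1.0e+00  1.1e-03  6.0e-04] q6 -1.77 F [-0.91  0.08 -1.74] w 13.8 t 7.45
shift [-0.2  0.  -0. ] turnx 0.03
```

View pics/c6.png

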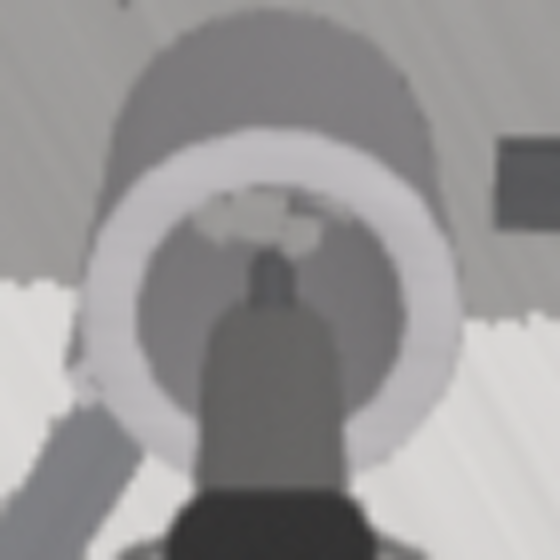

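Sideways the shank (273) is centred on the rim (84..462) and bore (138..405). For the fore-aft check I'll project the rim circles around the screw axis and compare the edges.

```bash
python3 -c "
from h import *
c=load('w3')
p=np.array([538.4,121.4]); M=tool()[1]; ty=M[:2,1]; ty/=np.linalg.norm(ty); tz=M[:2,2]
f=lambda P: ((proj(c,P)-[245,165])*8).round(0)
for r in(21.5,14.5):
  for n,d in(('+y',ty),('-y',-ty),('+z',tz),('-z',-tz)): print(r,n,f([*(p+r*d),119]))
a=f([*(p),119]);print(a, f([*(p+ty),119])-a)
# pin end
print(f([*(p+12.5*ty),127.6+12]),f([*(p+12.5*ty),127.6+14]))
g=cv2.cvtColor(c['frame'],cv2.COLOR_RGB2GRAY); print(g[176:206,279])
"
```

```text
21.5 +y [270. 116.]
21.5 -y [270. 494.]
21.5 +z [466. 309.]
21.5 -z [ 74. 309.]
14.5 +y [270. 180.]
14.5 -y [270. 434.]
14.5 +z [402. 309.]
14.5 -z [137. 309.]
[270. 309.] [ 0. -9.]
[270. 246.] [270. 251.]
[126 126 125 125 131 166 184 188 185 184 183 178 146 145 153 152 152 150
 149 127 101  89  91  91  91  92  92  95 100 100]
```

```bash
python3 -m jog '[[0.05,5,-1,0,0,0,0],[0.05,10,-1,0,0,0,0],[0.05,15,-1,0,0,0,0],[0.05,20,-1,0,0,0,0],[0.05,20,-1,0,0,0,0]]' 
python3 -m jog '[[0.05,4,0,0,0,0,0],[0.05,8,0,0,0,0,0],[0.05,12,0,0,0,0,0],[0.05,12,0,0,0,0,0]]' 
python3 -c "
from h import *
delta([538.8,120.4,180],1.97)"
```

```text
clock: 7.95
position: [538.7, 121.7, 220.8]
tool_rot: [0.39, -0.588, 0.392, 0.59]
wrist_force: [-0.0, -0.6, -1.4]
grip_width: 14.2
clock: 8.35
position: [538.3, 121.6, 208.0]
tool_rot: [0.39, -0.588, 0.392, 0.591]
wrist_force: [0.3, 0.4, -1.5]
grip_width: 13.9
pos [538.3 121.6 208. ] yawz 1.9705 tilt [-1.      0.0044  0.0012] q6 -1.769 F [ 0.27  0.43 -1.52] w 13.9 t 8.35
shift [28.  -0.1 -1.3] turnx 0.03
```

```bash
python3 -m jog '[[0.05,6,-0.5,0,0,0,-0.2],[0.05,12,-0.5,0,0,0,-0.2],[0.05,18,-0.5,0,0,0,-0.2],[0.05,24,-0.5,0,0,0,-0.2],[0.05,24,-0.5,0,0,0,-0.2]]' 
python3 -m jog '[[0.05,6,0,0,0,0,0],[0.05,12,0,0,0,0,0],[0.05,18,0,0,0,0,0],[0.05,24,0,0,0,0,0],[0.05,24,0,0,0,0,0]]' 
python3 -m jog '[[0.05,0,0,0,0,0,0]]' 
python3 -c "
from h import *
delta([539,121.6,148],1.97)"
```

```text
clock: 8.85
position: [538.0, 121.6, 182.9]
tool_rot: [0.39, -0.588, 0.391, 0.59]
wrist_force: [0.3, 0.4, -1.0]
grip_width: 13.6
clock: 9.35
position: [537.2, 121.5, 157.7]
tool_rot: [0.39, -0.588, 0.392, 0.591]
wrist_force: [-0.2, -0.6, -1.8]
grip_width: 13.9
clock: 9.45
position: [537.3, 121.5, 157.7]
tool_rot: [0.39, -0.588, 0.392, 0.591]
wrist_force: [0.2, -0.1, -1.6]
grip_width: 14.1
pos [537.3 121.5 157.7] yawz 1.9705 tilt [-1.      0.0052  0.0021] q6 -1.77 F [ 0.24 -0.08 -1.63] w 14.1 t 9.45
shift [ 9.7 -1.6 -0.6] turnx 0.03
```

```bash
python3 -m jog '[[0.05,1,-1.6,-0.4,0,0.1,-0.3],[0.05,3,-1.6,-0.4,0,0.1,-0.3],[0.05,6,-1.6,-0.4,0,0.1,-0.3],[0.05,9,-1.6,-0.4,0,0.1,-0.3],[0.05,9,-1.6,-0.4,0,0.1,-0.3]]' 
python3 -m jog '[[0.05,0,0,0,0,0,0]]' 
python3 -c "
from h import *
delta([539,121.6,143],1.97)"
```

```text
clock: 9.95
position: [538.5, 121.7, 148.1]
tool_rot: [0.391, -0.589, 0.391, 0.59]
wrist_force: [0.9, -1.1, -2.0]
grip_width: 13.8
clock: 10.05
position: [538.5, 121.7, 148.1]
tool_rot: [0.391, -0.589, 0.391, 0.59]
wrist_force: [0.2, 0.7, -1.1]
grip_width: 13.9
pos [538.5 121.7 148.1] yawz 1.9705 tilt [-1.0e+00  1.1e-03  6.0e-04] q6 -1.769 F [ 0.2   0.69 -1.08] w 13.9 t 10.05
shift [ 5.1 -0.4 -0.3] turnx 0.03
```

```bash
python3 -m jog '[[0.05,1,0,0,0,0,0],[0.05,2,0,0,0,0,0],[0.05,3,0,0,0,0,0],[0.05,3,0,0,0,0,0]]' 
python3 -m jog '[[0.05,0.5,0,0,0,0,0],[0.05,1,0,0,0,0,0],[0.05,1,0,0,0,0,0]]' 
python3 -m jog '[[0.05,0.5,0,0,0,0,0],[0.05,1,0,0,0,0,0],[0.05,1,0,0,0,0,0]]' 
python3 -c "
from h import *
delta([538.6,121.6,143],1.97)"
```

```text
clock: 10.45
position: [538.4, 121.7, 144.9]
tool_rot: [0.391, -0.589, 0.391, 0.59]
wrist_force: [-0.1, 0.3, -1.4]
grip_width: 14.1
clock: 10.75
position: [538.4, 121.7, 143.8]
tool_rot: [0.39, -0.589, 0.391, 0.59]
wrist_force: [-0.7, 0.0, -1.6]
grip_width: 13.5
clock: 11.05
position: [538.3, 121.7, 142.8]
tool_rot: [0.39, -0.589, 0.391, 0.59]
wrist_force: [0.2, -0.7, -1.6]
grip_width: 13.9
pos [538.3 121.7 142.8] yawz 1.9705 tilt [-1.0e+00  1.6e-03  7.0e-04] q6 -1.769 F [ 0.24 -0.66 -1.63] w 13.9 t 11.05
shift [-0.2 -0.2 -0.2] turnx 0.03
```

```bash
for i in 1; do python3 -m jog '[[0.05,0.5,0,0,0,0,0],[0.05,0.8,0,0,0,0,0],[0.05,0.8,0,0,0,0,0]]'; done
python3 -m jog '[[0.05,0.5,0,0,0,0,0],[0.05,0.8,0,0,0,0,0],[0.05,0.8,0,0,0,0,0]]' 
python3 -c "
from h import *
delta([538.6,121.6,143],1.97)"
```

```text
clock: 11.35
position: [538.3, 121.6, 141.9]
tool_rot: [0.39, -0.589, 0.391, 0.59]
wrist_force: [-0.5, 0.3, -1.8]
grip_width: 13.9
clock: 11.65
position: [538.3, 121.6, 141.1]
tool_rot: [0.39, -0.589, 0.391, 0.59]
wrist_force: [0.2, 0.0, -1.8]
grip_width: 14.1
pos [538.3 121.6 141.1] yawz 1.9705 tilt [-1.0e+00  1.7e-03  6.0e-04] q6 -1.769 F [ 0.24  0.03 -1.79] w 14.1 t 11.65
shift [-1.9 -0.2 -0.1] turnx 0.03
```

```bash
python3 -m jog '[[0.05,0.5,0,0,0,0,0],[0.05,0.8,0,0,0,0,0],[0.05,0.8,0,0,0,0,0]]'
python3 -m jog '[[0.05,0.5,0,0,0,0,0],[0.05,0.8,0,0,0,0,0],[0.05,0.8,0,0,0,0,0]]' 
python3 -m jog '[[0.05,0.5,0,0,0,0,0],[0.05,0.8,0,0,0,0,0],[0.05,0.8,0,0,0,0,0]]' 
python3 -c "
from h import *
delta([538.6,121.6,143],1.97)"
```

```text
clock: 11.95
position: [538.4, 121.6, 140.2]
tool_rot: [0.39, -0.589, 0.391, 0.59]
wrist_force: [0.6, -0.1, -1.6]
grip_width: 14.2
clock: 12.25
position: [538.3, 121.5, 139.4]
tool_rot: [0.39, -0.589, 0.391, 0.59]
wrist_force: [0.3, -1.1, -1.4]
grip_width: 13.7
clock: 12.55
position: [538.3, 121.5, 138.5]
tool_rot: [0.39, -0.589, 0.391, 0.59]
wrist_force: [-0.0, -0.0, -1.2]
grip_width: 13.8
pos [538.3 121.5 138.5] yawz 1.9705 tilt [-1.0e+00  1.9e-03  5.0e-04] q6 -1.769 F [-0.04 -0.01 -1.2 ] w 13.8 t 12.55
shift [-4.5 -0.3 -0.1] turnx 0.03
```

```bash
python3 -m jog '[[0.05,0.5,0,0,0,0,0],[0.05,1,0,0,0,0,0],[0.05,1,0,0,0,0,0]]'
python3 -m jog '[[0.05,0.5,0,0,0,0,0],[0.05,0.9,0,0,0,0,0],[0.05,0.9,0,0,0,0,0]]' 
python3 -m jog '[[0.05,0.4,0,0,0,0,0],[0.05,0.8,0,0,0,0,0],[0.05,0.8,0,0,0,0,0]]' 
python3 -m jog '[[0.05,0.4,0,0,0,0,0],[0.05,0.8,0,0,0,0,0],[0.05,0.8,0,0,0,0,0]]' 
python3 -c "
from h import *
delta([538.6,121.6,143],1.97)
snap('wrist','w4');crop('w4',225,165,325,275,6,'c7')"
```

```text
clock: 12.85
position: [538.3, 121.6, 137.4]
tool_rot: [0.39, -0.589, 0.391, 0.59]
wrist_force: [0.4, 0.4, -1.5]
grip_width: 13.4
clock: 13.15
position: [538.4, 121.6, 136.5]
tool_rot: [0.39, -0.589, 0.391, 0.59]
wrist_force: [-0.1, -0.6, -1.1]
grip_width: 13.9
clock: 13.45
position: [538.5, 121.7, 135.7]
tool_rot: [0.39, -0.589, 0.391, 0.59]
wrist_force: [1.7, 0.7, -2.5]
grip_width: 13.9
clock: 13.75
position: [538.6, 121.7, 134.9]
tool_rot: [0.391, -0.589, 0.391, 0.59]
wrist_force: [1.0, 0.6, -2.7]
grip_width: 13.6
pos [538.6 121.7 134.9] yawz 1.9704 tilt [-1.0e+00  1.2e-03  6.0e-04] q6 -1.769 F [ 1.02  0.6  -2.65] w 13.6 t 13.75
shift [-8.1  0.  -0.1] turnx 0.03
```

View pics/c7.png

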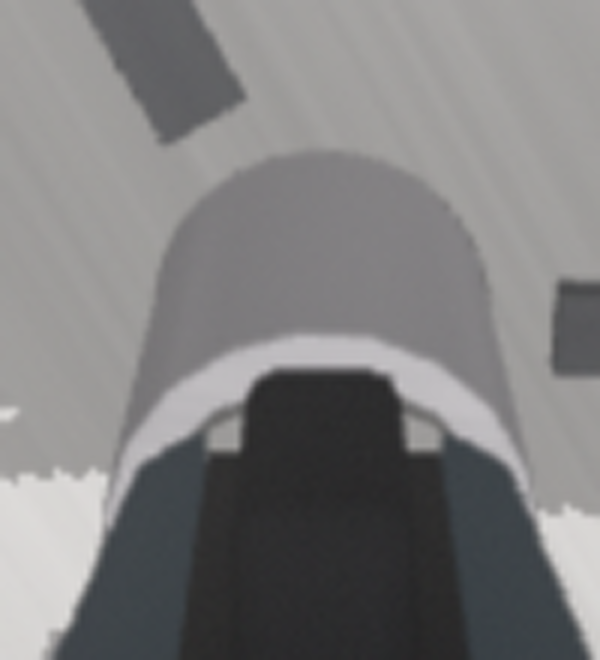

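The collar edge is just above the hub's rim and the screw sits centred. The estimated tip height is 20.7 mm with no push needed, so the pin has gone straight through the slot. Next I find the floor gently, then turn clockwise.

```bash
python3 -m jog '[[0.05,0.5,0,0,0,0,0],[0.05,0.8,0,0,0,0,0],[0.05,0.8,0,0,0,0,0]]' 
python3 -m jog '[[0.05,0.1,0,0,4,0,0],[0.05,0.3,0,0,8,0,0],[0.05,0.5,0,0,12,0,0],[0.05,0.5,0,0,12,0,0]]' 
python3 -c "
from h import *
delta([538.6,121.6,143],1.97);print(observe()['moment'])"
```

```text
clock: 14.1
position: [538.6, 121.7, 134.2]
tool_rot: [0.391, -0.589, 0.391, 0.59]
wrist_force: [0.7, 0.3, -0.8]
grip_width: 13.7
clock: 14.5
position: [538.8, 121.4, 134.0]
tool_rot: [0.45, -0.545, 0.45, 0.545]
wrist_force: [0.1, -0.8, 1.0]
grip_width: 13.6
pos [538.8 121.4 134. ] yawz 1.7614 tilt [-1.e+00  8.e-04 -3.e-04] q6 -1.56 F [ 0.08 -0.75  0.95] w 13.6 t 14.5
shift [-9.   0.2  0.2] turnx -11.95
[-0.2773174  -0.06556446  0.00861677]
```

```bash
python3 -m jog '[[0.05,0.2,0,0,5,0,0],[0.05,0.5,0,0,10,0,0],[0.05,0.9,0,0,15,0,0],[0.05,0.9,0,0,15,0,0]]' 
python3 -m jog '[[0.05,0.3,0,0,5,0,0],[0.05,0.6,0,0,10,0,0],[0.05,0.9,0,0,15,0,0],[0.05,0.9,0,0,15,0,0]]' 
python3 -c "
from h import *
delta([538.6,121.6,143],1.97);print(observe()['moment'])"
```

```text
clock: 14.9
position: [539.0, 121.2, 133.9]
tool_rot: [0.517, -0.482, 0.517, 0.482]
wrist_force: [0.8, -1.8, 5.1]
grip_width: 14.0
clock: 15.3
position: [539.0, 121.2, 133.2]
tool_rot: [0.575, -0.412, 0.575, 0.411]
wrist_force: [-0.5, -0.8, 3.5]
grip_width: 14.0
pos [539.  121.2 133.2] yawz 1.2418 tilt [-1.e+00 -5.e-04 -5.e-04] q6 -1.041 F [-0.47 -0.83  3.49] w 14.0 t 15.3
shift [-9.8  0.5  0.2] turnx -41.73
[-0.19815902  0.0601363  -0.0743362 ]
```

```bash
python3 -m jog '[[0.05,0.3,0,0,5,0,0],[0.05,0.6,0,0,10,0,0],[0.05,1,0,0,15,0,0],[0.05,1,0,0,15,0,0]]' 
python3 -c "
from h import *
delta([538.6,121.6,143],1.97);print(observe()['moment'])"
python3 -m jog '[[0.05,0.3,0,0,5,0,0],[0.05,0.6,0,0,10,0,0],[0.05,0.9,0,0,15,0,0],[0.05,0.9,0,0,15,0,0]]' 
python3 -c "
from h import *
delta([538.6,121.6,143],1.97);print(observe()['moment'])"
```

```text
clock: 15.7
position: [538.7, 121.5, 131.8]
tool_rot: [0.623, -0.334, 0.624, 0.334]
wrist_force: [-0.6, 0.3, -0.6]
grip_width: 13.6
pos [538.7 121.5 131.8] yawz 0.9832 tilt [-1.e+00  4.e-04 -5.e-04] q6 -0.782 F [-0.6   0.32 -0.62] w 13.6 t 15.7
shift [-11.2   0.2   0.1] turnx -56.54
[0.03767855 0.02762866 0.00528821]
clock: 16.1
position: [538.6, 121.3, 131.3]
tool_rot: [0.661, -0.251, 0.661, 0.251]
wrist_force: [-0.6, -1.4, 4.8]
grip_width: 13.6
pos [538.6 121.3 131.3] yawz 0.7253 tilt [-1.e+00  0.e+00 -7.e-04] q6 -0.524 F [-0.56 -1.41  4.76] w 13.6 t 16.1
shift [-11.7   0.3   0.2] turnx -71.32
[-0.27912965  0.26080899  0.002717  ]
```

```bash
python3 -m jog '[[0.05,0,0,0,4,0,0],[0.05,0.2,0,0,8,0,0],[0.05,0.2,0,0,8,0,0]]' 
python3 -c "
from h import *
delta([538.6,121.6,143],1.97);print(observe()['moment'])
snap('scene','s2');crop('s2',270,160,340,220,8,'c8')"
```

```text
clock: 16.4
position: [538.5, 121.2, 131.3]
tool_rot: [0.676, -0.206, 0.677, 0.205]
wrist_force: [-0.7, -2.7, 3.9]
grip_width: 13.7
pos [538.5 121.2 131.3] yawz 0.5899 tilt [-1.e+00 -1.e-04 -8.e-04] q6 -0.389 F [-0.74 -2.73  3.93] w 13.7 t 16.4
shift [-11.7   0.3   0.2] turnx -79.08
[-0.24102114  0.2177694   0.06211091]
```

View pics/c8.png

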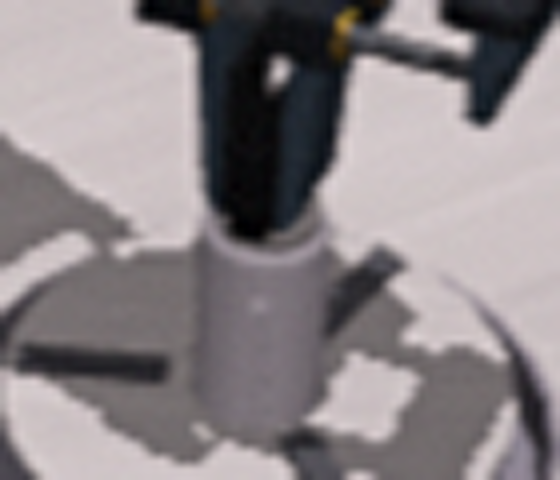

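The collar is down on the hub rim around (265,250) in the crop. The last 8° turned without further descent at about 5 N of push, so it is home. I'll release it and rise.

```bash
python3 -m jog '[[0.05,-0.3,0,0,0,0,0],[0.5,-0.3,0,0,0,0,0],[0.5,-0.3,0,0,0,0,0],[0.5,-0.3,0,0,0,0,0],[0.5,-0.3,0,0,0,0,0]]' 
python3 -m jog '[[0.5,-10,0,0,0,0,0],[0.5,-30,0,0,0,0,0],[0.5,-50,0,0,0,0,0],[0.5,-80,0,0,0,0,0],[0.5,-80,0,0,0,0,0]]' 
python3 -m jog '[[0.5,-30,30,0,0,0,0],[0.5,-60,60,0,0,0,0],[0.5,-60,60,0,0,0,0]]' 
python3 -c "
from h import *
delta([538.6,121.6,143],1.97)
s=snap('scene','s3');w=snap('wrist','w5')
t=snap('top','t5')
a=cv2.resize(s['frame'][130:230,250:350],(400,400),interpolation=cv2.INTER_CUBIC)
b=cv2.resize(w['frame'],(533,400))[:,66:466]
cv2.imwrite('pics/c9.png',np.hstack([a,b])[:,:,::-1])
"
```

```text
clock: 16.95
position: [538.6, 121.3, 131.5]
tool_rot: [0.676, -0.206, 0.677, 0.206]
wrist_force: [-0.2, 0.6, -0.1]
grip_width: 42.6
clock: 17.45
position: [541.2, 121.9, 216.3]
tool_rot: [0.679, -0.206, 0.673, 0.206]
wrist_force: [-0.0, -0.3, 0.1]
grip_width: 45.4
clock: 17.75
position: [507.5, 174.4, 280.6]
tool_rot: [0.682, -0.207, 0.67, 0.207]
wrist_force: [0.4, -0.2, -1.4]
grip_width: 45.6
pos [507.5 174.4 280.6] yawz 0.5938 tilt [-0.9999 -0.0042  0.0161] q6 -0.285 F [ 0.41 -0.24 -1.39] w 45.6 t 17.75
shift [137.7 -60.6  -6. ] turnx -78.85
```

```bash
python3 -c "
from h import *
s=load('s3'); g=s['frame'].max(axis=2)
yw=0.59-np.pi/2; d=np.array([np.cos(yw),np.sin(yw)]); n=np.array([-d[1],d[0]])
for tip in(17,20):
  P=np.array([proj(s,[*(np.array([538.6,121.5])+a*21*d+b*7*n),tip+z]) for a in(-1,1) for b in(-1,1) for z in(107,143)])
  print(tip,'box u,v',P.min(0).round(1),P.max(0).round(1))
m=(g[140:215,280:325]<70).astype(np.uint8); k,l,st,ce=cv2.connectedComponentsWithStats(m)
for i in range(1,k):
  if st[i,4]>20: print(st[i]+[280,140,0,0,0])
# hub rim bright outline bias check: rows of the brightness along hub column
print(s['frame'][160:215,303].mean(1).astype(int))
"
```

```text
17 box u,v [297.5 169.2] [309.6 191.2]
20 box u,v [297.5 168.3] [309.7 190.3]
[298 171  11  20 135]
[311 191  10  10  44]
[185 188 191 192 189 186 188 190 190 196 198 168 117  63  25  15  16  19
  20  19  10   6   6   5   7   9   2   9  37  94  77 146 240 164 122 121
 125 155 179 135 121 124 122 119 126 129 126 123 126 128 130 123 129 157
 187]
```

```bash
python3 -c "
from h import *
print(sign_off())"
```

```text
the job is handed in; nothing more can be done
None
```

I took the black wing screw from the stand's right-hand hole, lowered it into the slicer's hub and screwed it clockwise until its collar seated. Then I let go, backed the arm away and handed the job in at about 18 s.

- **Finding the thread:** I felt no contact at the ring. The pin went straight through the slot at the starting angle, and the tip touched down at about 20 mm, as described.
- **Screwing home:** I turned it about 1.38 rad in all, including play in the slot. The wrist force stayed at or below about 7 N throughout. Over the last 8° the screw stopped descending, with the tip at an estimated 17.1–17.3 mm (home is 17 mm, limit 18.2 mm).
- **After release:** The wrist force was back to noise level. In the scene image the wing stands upright over the hub where expected. At about 3 mm per pixel, that image cannot confirm the last millimetre.
- **Check that failed:** I could not view the final close-up because the picture limit was reached. That leaves the tip estimate, the stop in descent and the previous picture, which showed the collar on the rim, as the evidence that it is fully home.
- **Everything else:** Before I carried the screw across, the other screw was still in its place. I did not check the loose objects again at the end, but no contact showed up on the way.

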